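# Lock the paper guillotine's blade arm with its ring pin

### The job

Lock the guillotine's blade arm for the night: push the loose locking pin through the clevis and the eye of the blade arm until its head is fully home, then flip the pin's sprung ring over the pin end so that it snaps behind the nose and stays, and let go. Push slowly and gently throughout (10 to 15 N is plenty) and leave the mug, the stapler and the rubber stamp where they are.

Things in the scene. Friction and masses are not known exactly. Their poses are not given: they have to be found in the camera images.
- machine: Paper guillotine, fixed: grey board 380 x 235 mm, top 22 mm above the desk, 25 mm of it on the pin's side of the lock. Origin on the desk below eye; x runs along the steel blade arm to its hinge 295 mm away, y is the way the pin goes in, z up. Arm 29 to 55 mm above the desk, round black handle at x -75 to -175 mm.
- lock (a point): Point on the guillotine on the hole axis 20 mm beyond eye, in the lock: a dark steel clevis of two upright cheeks, each 36 mm wide (x), 7 mm thick (y), 28 mm apart, top 96 mm above the desk, holes 17.5 mm square, and between them the blade arm's eye lug, hole 20 mm. The lug may stand 2 mm too high; the pin's tapered nose draws it down with a few newtons of drag.
- eye (a point): Mouth of the clevis hole at the nominal setting, 80 mm above the desk; axes as the machine (pin goes in level along +y). True in x and z. The clevis is bolted in slots: its real face lies 0 to 22 mm nearer the incoming pin (-y), which is not in this reading and must be felt; home is where the pin's shoulder meets it. Two guard ears reach 58.3 mm behind that face, x 10 to 18 mm, top 9 mm above the axis.
- pin_grip (a point): Where to hold the loose locking pin (0.27 kg), standing on its head's flat underside. Head: aluminium block 24 mm wide (x), 46 mm high, 50 mm long (y). This point is mid-width, 30 mm above the underside, 20 mm behind the shoulder (head's flat front). +y is the way the shank points, z up. Home: 14 mm above the height of eye and 20 to 42 mm short of it in y.
- pin_nose (a point): Centre of the 10 mm ball that ends the pin's shank, 56 mm ahead of the shoulder; axes as pin_grip. The shank is level, its axis 14 mm below pin_grip: 16 x 16 mm square for 42 mm, then tapering to the ball.
- ring (a joint): Angle (rad) of the pin's ring, a U of 6 mm wire, arms 48 mm apart, hinged along the pin's x 22 mm behind and 14 mm below pin_grip, cross bar 104.5 mm from the hinge. 0: open, up and leaning 25 degrees back; 2.0: along the shank. A spring (under 2 N at the tab) drives it back to 0. The bar yields lengthwise: at about 1.95 it meets the nose, at about 10 N on the tab it snaps past and stays at about 2.04.
- tab (a point): Centre of the black thumb tab on the ring's cross bar, 26 x 26 x 8 mm, 119.5 mm from the ring's hinge. Open: 50 mm behind and 109 mm above the hinge. Push it from behind, up and over, then press down on it from above. Snapped: level, about 7 mm below the shank axis, 77 mm beyond the shoulder. The ears block the ring if the pin is more than about 2 mm short of home.
- mug_mid (a point): Middle of a white mug, 80 mm wide, 95 mm high: leave alone.
- stapler_mid (a point): Middle of a black stapler 150 x 36 x 53 mm: leave alone.
- stamp_mid (a point): Middle of a turned wooden rubber stamp, 38 mm wide, 76 mm high: leave alone.
Things that resemble listed ones, but are neither listed nor needed, are in the scene too. Leave any purple look-alike of the part that bears pin_grip alone.

How it is judged:
By the outcome, as a careful person would: the job done as asked, in the order asked, and still so for the second after the job is handed in, with the robot touching nothing.
It also fails if it takes over 58 s, if anything falls off the work surface, if the arm or the gripper's body presses on something with over 40 N, if the wrist force passes 120 N, or if a joint passes its speed limit or range.

### The arm

A 6-joint arm with a two-finger parallel gripper is mounted at the origin on the work surface. World frame = base frame: x ahead of the robot, y to its left, z up, the work surface at z = 0. Lengths are in m, angles in rad, forces in N, time in s.
With the tool pointing down it reaches from about 0.25 to 0.775 m from the base axis. Payload 4 kg.
Tool frame: the origin (TCP) lies on the mounting face of the last link; the fingertips stand 173 mm ahead of it and the grasp point (between the pads) lies 155 mm ahead of it (r.grasp_offset is the distance from the TCP to the grasp point, in m); z points along the fingers, y is the line along which they close (so a half turn about z gives the same grasp; the last joint's range is limited). The gripper opens to 85 mm and grips with 20 to 120 N. Pads are 22 mm wide; open, the fingers measure 114 mm over their backs; the gripper's body (76 mm by 85 mm) begins 54 mm behind the grasp point. The pads swing forward as they close: fully open they stand 13 mm farther back than shut.
Start: joints at [1.12, 0.087, 1.371, -0, 1.684, -0.103], TCP at [0.187, 0.517, 0.405] pointing down, gripper open.
Joint ranges: [-3.1, 3.1], [-0.76, 2.03], [0.27, 2.55], [-1.08, 4.22], [0.17, 2.65], [-2.57, 2.57]. Speed limits (rad/s): [2.79, 2.79, 3.14, 3.14, 3.14, 3.14].

### API

Orientations are given as a 3x3 rotation matrix whose columns are the frame's x, y, z axes.
In Python, from rig import r, read_camera, camera_model gives the robot as it stands.
- The arm moves only by the tool jog_arm, never from a script. Its argument "rows" is a list that holds one entry, the list of rows, each a list of 7 numbers: the shift along the world's x, y, z in units of 30 mm (1.0 is 30 mm), then the turn, a rotation vector about the world's x, y, z in units of 8 degrees (1.0 is 8 degrees), then the opening, from 0 (shut) to 1 (fully open). A call has 1 to 10 rows; each row is the pose to reach, as a shift and turn from the pose commanded when the call began; what a row does not reach only later rows make up. A row lasts 1/10 s, in which the tool goes at most 50 mm and 8.59 degrees, less where a joint would pass 70% of its speed; a pose out of reach is approached as far as the arm can. A call with a gripper value outside its range is refused whole. The fingers move at their own pace and stop on an object; "grip_force" is the grip in N (left out, the last holds). Time passes only in rows, so rows that repeat a pose let the fingers close. It gives the time, the measured TCP pose, the force, the opening and the grip force at its end, in the units of the state.
- r.state(): the state, without advancing time (a new reading comes with each control period).
- read_camera(name): name is "scene" or "top" or "wrist"; returns the picture (420x560x3 uint8, red, green, blue); there is no depth.
- camera_model(name): a dict with "K" (3x3 intrinsics, pixels), "D" ([k1, k2, p1, p2, k3] as OpenCV has them; the pictures are not rectified), "R" (3x3) and "t" (3): a world point X has camera coordinates R X + t. Camera axes: x right, y down, z forward; pixel columns grow to the right and rows downward; lengths in m; the calibration is good to about 2 mm. A picture is of the moment at which its call begins: read the wrist's pose just before it. camera_model takes no time and is no camera call; for the wrist camera it gives the pose at the moment of the call.
- r.job_done(): hands the job in; it is judged then, once.
The state is a dict: "t": time; "qpos": joint angles; "qvel": joint speeds; "tau": joint torques, N m; "eef_pos": TCP position; "orientation": TCP orientation; "ft_force": force on the tool from outside, world axes, zero at the start; "ft_torque": the same for the moment, N m; "gripper_width": finger opening in m; "gripper_force": force on a finger pad.
Only numpy, scipy, OpenCV 4.12 (cv2) and the standard library are available. Lean on these libraries where they do the work, as an engineer would, in place of code of your own. Each camera call takes 0.05 s, during which the arm holds its last target. There are 200 camera calls.

## Working session

There is one attempt and no reset: what is moved stays moved. The work goes in short steps, Python scripts to look and compute and a tool call to move; the robot and the scene stay as the last step left them, time stands still between calls to the robot, and variables do not carry over. Pictures are saved under pics/ and viewed, at most 10 in all, crops included, and the job is handed in when it is done.

Besides the shell and the picture viewer there is one more tool, called after "Request:" as name(argument=value, ...), one argument or row to a line, values as JSON. jog_arm: Moves the arm, as the interface text tells. Its arguments: {"type":"object","properties":{"rows":{"type":"array","items":{"type":"array","items":{"type":"array","items":{"type":"number"}}}},"grip_force":{"type":"number"}},"required":["rows"]}

```bash
ls; mkdir -p pics
python3 - <<'E'
from rig import r, read_camera, camera_model
import cv2, numpy as np
for n in ["scene","top"]:
    im=read_camera(n); m=camera_model(n)
    cv2.imwrite(f"pics/{n}0.png",im[:,:,::-1])
    R=np.array(m["R"]);print(n,np.round(m["K"],1).tolist(),np.round(m["D"],3),np.round(-R.T@np.array(m["t"]),3),np.round(R,2).tolist())
s=r.state();print({k:np.round(v,3).tolist() for k,v in s.items()})
E
```

```text
pics
scene [[516.2, 0.0, 276.0], [0.0, 516.2, 219.9], [0.0, 0.0, 1.0]] [0.005 0.    0.    0.    0.   ] [ 1.541 -0.564  0.825] [[0.45, 0.89, 0.01], [0.48, -0.24, -0.84], [-0.75, 0.38, -0.54]]
top [[381.5, 0.0, 278.1], [0.0, 381.5, 208.9], [0.0, 0.0, 1.0]] [-0.031  0.     0.     0.     0.   ] [ 0.392 -0.049  1.148] [[-0.03, -1.0, -0.02], [-0.99, 0.03, -0.13], [0.13, 0.01, -0.99]]
{'t': 0.1, 'qpos': [1.12, 0.088, 1.372, 0.0, 1.684, -0.103], 'qvel': [0.0, -0.002, -0.005, 0.001, -0.0, 0.001], 'tau': [0.002, -35.302, -31.422, -0.0, 0.008, -0.0], 'eef_pos': [0.187, 0.517, 0.404], 'orientation': [[-0.94, 0.341, -0.001], [0.341, 0.94, -0.002], [0.0, -0.002, -1.0]], 'ft_force': [-0.403, -0.564, 0.28], 'ft_torque': [0.002, 0.008, -0.04], 'gripper_force': 0.0, 'gripper_width': 0.085}
```

View pics/scene0.png

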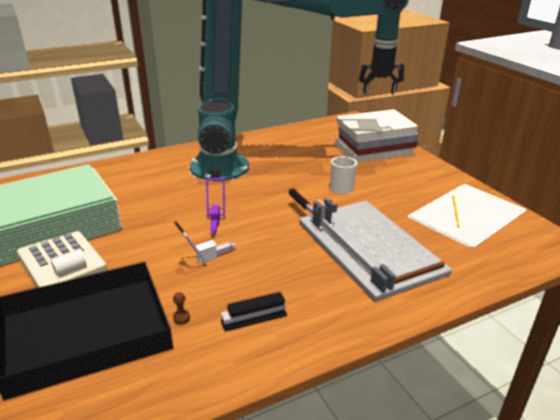

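View pics/top0.png

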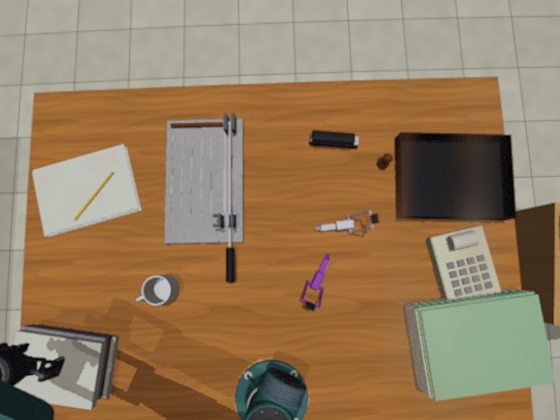

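The top view shows the guillotine at about (205,180), with its lock at (226,221), its handle at (230,265) and its hinge at (229,123). The pin is at (345,225) with its shank pointing left (+y). The purple decoy is at (317,280), and the mug, stapler and stamp are clear of the work.

Run:
```python
import cv2, numpy as np
t=cv2.imread("pics/top0.png");s=cv2.imread("pics/scene0.png")
def c(im,x,y,w,h,k): return cv2.resize(im[y:y+h,x:x+w],None,fx=k,fy=k,interpolation=cv2.INTER_CUBIC)
a=c(t,305,200,80,60,5);b=c(t,195,190,80,60,5)
d=c(s,165,210,80,60,5);e=c(s,280,180,80,60,5)
cv2.imwrite("pics/crop.png",np.vstack([np.hstack([a,b]),np.hstack([d,e])]))
```

```text
(no output)
```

View pics/crop.png

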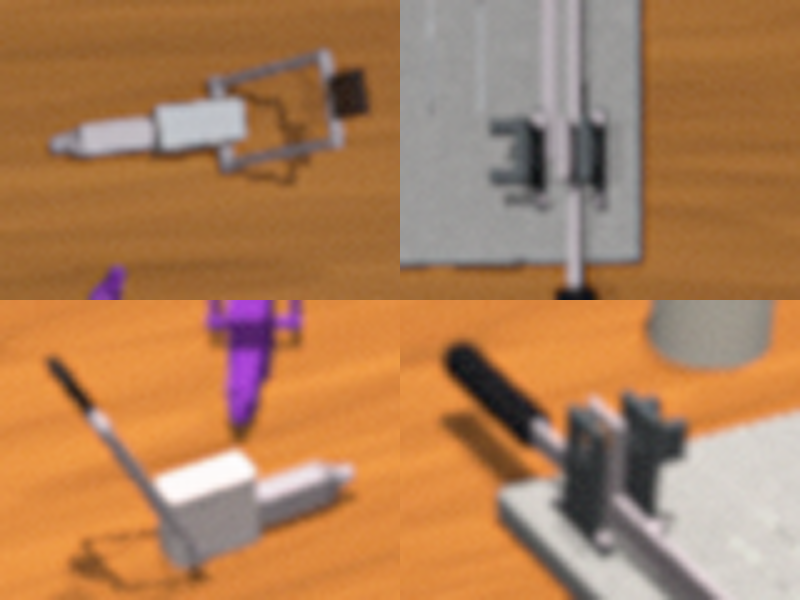

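```bash
cat > h.py <<'E'
from rig import r, read_camera, camera_model
import cv2, numpy as np
def ray(n,px,m=None):
    m=m or camera_model(n);R=np.array(m["R"]);t=np.array(m["t"])
    u=cv2.undistortPoints(np.array([[px]],float),np.array(m["K"]),np.array(m["D"]))[0,0]
    return -R.T@t, R.T@np.array([u[0],u[1],1])
def onz(n,px,z,m=None):
    c,d=ray(n,px,m); return c+d*(z-c[2])/d[2]
def proj(n,X,m=None):
    m=m or camera_model(n)
    return cv2.projectPoints(np.array(X,float).reshape(-1,1,3),cv2.Rodrigues(np.array(m["R"]))[0],np.array(m["t"]),np.array(m["K"]),np.array(m["D"]))[0][:,0]
E
python3 - <<'E'
from h import *
P=lambda a,b,z,ox,oy:np.round(onz("top",(ox+a/5-.4,oy+b/5-.4),z)*1000,1)
print("headtop corners",[P(a,b,.046,305,200) for a,b in [(157,105),(243,98),(247,139),(155,152)]])
print("head centre",P(200,123,.046,305,200),"nose",P(62,143,.016,305,200),"tab",P(350,92,.125,305,200))
print("near cheek top corners",[P(a-400,b,.096,195,190) for a,b in [(573,123),(605,123),(605,186),(573,186)]])
print("far cheek",[P(a-400,b,.096,195,190) for a,b in [(543,120),(543,192)]])
print("board edge",P(242,100,.022,195,190),P(242,255,.022,195,190), "corner",P(242,262,.022,195,190))
for p in [(243,120),(243,242),(165,243),(167,120)]: print(np.round(onz("top",p,.022)*1000))
m=camera_model("wrist");R=np.array(m["R"]);print(np.round(m["K"],0).tolist(),np.round(R,2).tolist(),np.round(-R.T@np.array(m["t"]),3))
E
```

```text
headtop corners [array([ 497.1, -200.8,   46. ]), array([ 499.6, -250.7,   46. ]), array([ 475.7, -251.7,   46. ]), array([ 469.9, -198.3,   46. ])]
head centre [ 485.9 -225.1   46. ] nose [ 479.  -147.5   16. ] tab [ 493.4 -293.9  125. ]
near cheek top corners [array([519.3, 101.7,  96. ]), array([518.7,  83.8,  96. ]), array([483.6,  84.4,  96. ]), array([484.1, 102.1,  96. ])]
far cheek [array([521.5, 118.4,  96. ]), array([481.3, 118.9,  96. ])]
board edge [540.8  70.8  22. ] [448.5  72.4  22. ] corner [444.4  72.5  22. ]
[819.  66.  22.]
[444.  73.  22.]
[448. 304.  22.]
[828. 302.  22.]
[[349.0, 0.0, 280.0], [0.0, 349.0, 211.0], [0.0, 0.0, 1.0]] [[0.34, 0.94, -0.0], [0.89, -0.32, 0.31], [0.29, -0.11, -0.95]] [0.114 0.543 0.373]
```

Request:
jog_arm(
  rows=[
    [[0.3,-0.8,-0.1,0,0,-0.6,1],[0.8,-2.1,-0.1,0,0,-1.4,1],[1.4,-3.5,-0.2,0,0,-2.3,1],[2.0,-5.0,-0.3,0,0,-3.2,1],[2.6,-6.5,-0.4,0,0,-4.1,1],[3.2,-8.0,-0.5,0,0,-5.0,1],[3.8,-9.5,-0.6,0,0,-5.9,1],[4.4,-11.0,-0.7,0,0,-6.8,1],[5.0,-12.5,-0.8,0,0,-7.6,1],[5.6,-14.0,-0.9,0,0,-8.1,1]],
  ],
)

```text
t: 1.1
eef_pos: [0.3554, 0.0952, 0.3774]
orientation: [[-0.089, 0.996, 0.0], [0.996, 0.089, 0.0], [0.0, 0.0, -1.0]]
ft_force: [1.1, -0.4, 0.5]
gripper_width: 0.0854
gripper_force: 0.0
```

Request:
jog_arm(
  rows=[
    [[0.6,-1.5,-0.1,0,0,0,1],[1.2,-3.0,-0.2,0,0,0,1],[1.8,-4.5,-0.3,0,0,0,1],[2.4,-6.0,-0.4,0,0,0,1],[3.0,-7.4,-0.5,0,0,0,1],[3.6,-8.7,-0.6,0,0,0,1],[4.1,-9.8,-0.7,0,0,0,1],[4.3,-10.5,-0.7,0,0,0,1],[4.3,-10.5,-0.7,0,0,0,1],[4.3,-10.5,-0.7,0,0,0,1]],
  ],
)

```text
t: 2.1
eef_pos: [0.4843, -0.218, 0.356]
orientation: [[-0.091, 0.996, -0.001], [0.996, 0.091, 0.001], [0.002, -0.001, -1.0]]
ft_force: [-0.5, -0.2, -0.2]
gripper_width: 0.0856
gripper_force: 0.0
```

Run:
```python
from h import *
m=camera_model("wrist");im=read_camera("wrist");cv2.imwrite("pics/w1.png",im[:,:,::-1])
import pickle;pickle.dump(m,open("w1.pkl","wb"))
s=r.state();print(s["t"],np.round(s["eef_pos"],4),np.round(s["orientation"],3).tolist(),np.round(s["ft_force"],2))
y=np.radians(5);f=np.array([-np.sin(y),np.cos(y),0]);g=np.array([.4855,-.220,.03])
print(proj("wrist",[g,g+f*76-[0,0,.014],g+[0,0,.016]+f*20],m).round())
```

```text
2.15 [ 0.4842 -0.2174  0.3563] [[-0.092, 0.996, -0.001], [0.996, 0.092, 0.001], [0.001, -0.001, -1.0]] [ 0.37  0.53 -0.25]
[[281. 195.]
 [278. 608.]
 [278. 569.]]
```

View pics/w1.png

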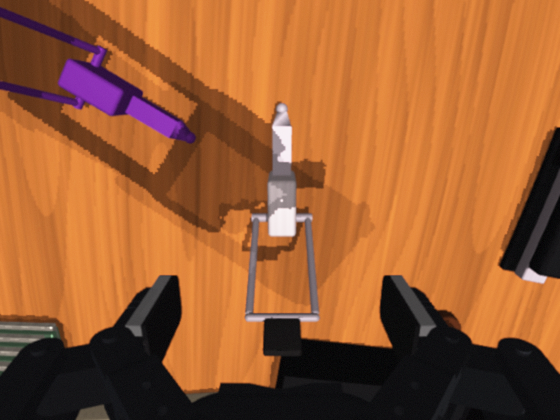

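Run:
```python
from h import *
import pickle;m=pickle.load(open("w1.pkl","rb"));s=r.state()
for n,p,z in [("front",(282,176.5),.046),("back",(282.5,235.5),.046),("nose",(281,108),.018),("left",(268.5,206),.046),("right",(296,206),.046)]:
    print(n,np.round(onz("wrist",p,z,m)*1000,1))
im=cv2.imread("pics/w1.png")[165:245,255:310]
g=im.astype(int); mask=((g.max(2)-g.min(2))<45)&(g.max(2)>90)
for y in (180-165,190-165,200-165,210-165,225-165): print(y+165,np.where(mask[y])[0][[0,-1]]+255)
c=mask[:,27];print(np.where(c)[0]+165)
```

```text
front [ 484.3 -200.2   46. ]
back [ 489.6 -251.7   46. ]
nose [ 478.6 -147.    18. ]
left [ 475.4 -226.3   46. ]
right [ 498.4 -224.2   46. ]
180 [268 295]
190 [268 295]
200 [268 295]
210 [268 296]
225 [255 309]
[165 166 167 168 169 170 171 172 173 174 175 176 177 178 179 180 181 182
 183 184 185 186 187 188 189 190 191 192 193 194 195 196 197 198 199 200
 201 202 203 204 205 206 207 208 209 210 211 212 213 214 215 216 217 218
 219 220 221 222 223 224 225 226 227 228 229 230 231 232 233 234 235]
```

Request:
jog_arm(
  rows=[
    [[0.06,-0.09,-1.2,0,0,0.08,1],[0.06,-0.09,-2.6,0,0,0.08,1],[0.06,-0.09,-4.0,0,0,0.08,1],[0.06,-0.09,-5.2,0,0,0.08,1],[0.06,-0.09,-5.7,0,0,0.08,1],[0.06,-0.09,-5.7,0,0,0.08,1],[0.06,-0.09,-5.7,0,0,0.08,0.6],[0.06,-0.09,-5.7,0,0,0.08,0.3],[0.06,-0.09,-5.7,0,0,0.08,0.1],[0.06,-0.09,-5.7,0,0,0.08,0.1]],
  ],
  grip_force=60,
)

```text
t: 3.15
eef_pos: [0.4867, -0.2208, 0.1872]
orientation: [[-0.103, 0.995, 0.002], [0.995, 0.103, -0.001], [-0.002, 0.002, -1.0]]
ft_force: [-0.4, -0.6, -0.3]
gripper_width: 0.0282
gripper_force: 0.0
```

Request:
jog_arm(
  rows=[
    [[0,0,0,0,0,0,0],[0,0,0,0,0,0,0],[0,0,0,0,0,0,0],[0,0,0,0,0,0,0]],
  ],
  grip_force=60,
)

```text
t: 3.55
eef_pos: [0.4866, -0.221, 0.1872]
orientation: [[-0.103, 0.995, 0.002], [0.995, 0.103, -0.001], [-0.001, 0.002, -1.0]]
ft_force: [-2.4, 0.2, 5.6]
gripper_width: 0.0232
gripper_force: 60.3
```

Request:
jog_arm(
  rows=[
    [[0,0,0.4,0,0,0,0],[0,0,1.0,0,0,0,0],[0.05,0.4,1.6,0,0,-0.1,0],[0.1,1.2,2.1,0,0,-0.3,0],[0.2,2.2,2.4,0,0,-0.5,0],[0.3,3.3,2.4,0,0,-0.7,0],[0.4,4.4,2.4,0,0,-0.87,0],[0.43,5.4,2.4,0,0,-0.87,0],[0.43,6.0,2.4,0,0,-0.87,0],[0.43,6.2,2.4,0,0,-0.87,0]],
  ],
)

```text
t: 4.55
eef_pos: [0.4987, -0.0329, 0.2574]
orientation: [[0.016, 1.0, -0.001], [1.0, -0.016, 0.001], [0.001, -0.001, -1.0]]
ft_force: [-0.2, -0.5, -2.0]
gripper_width: 0.0234
gripper_force: 59.2
```

Request:
jog_arm(
  rows=[
    [[0,0,0,0,0,0,0],[0,0,0,0,0,0,0],[0,0,0,0,0,0,0]],
  ],
)

```text
t: 4.85
eef_pos: [0.4992, -0.0356, 0.2577]
orientation: [[0.02, 1.0, -0.0], [1.0, -0.02, -0.0], [-0.0, -0.0, -1.0]]
ft_force: [0.1, -0.6, -2.7]
gripper_width: 0.0231
gripper_force: 59.2
```

Run:
```python
from h import *
import pickle
for n in ("wrist","top","scene"):
    m=camera_model(n);im=read_camera(n)[:,:,::-1];cv2.imwrite(f"pics/{n}2.png",im);pickle.dump(m,open(n+"2.pkl","wb"))
s=r.state();print(s["t"],np.round(s["eef_pos"],4),np.round(s["orientation"],3).tolist(),np.round(s["ft_force"],2),s["gripper_width"])
w=cv2.imread("pics/wrist2.png");cv2.imwrite("pics/wrist2b.png",cv2.resize(w[:300,150:450],(600,600),interpolation=cv2.INTER_CUBIC))
```

```text
5.0 [ 0.4992 -0.0354  0.2577] [[0.02, 1.0, 0.0], [1.0, -0.02, -0.0], [-0.0, 0.0, -1.0]] [ 0.18  0.62 -2.22] 0.023142102649364976
```

View pics/wrist2b.png

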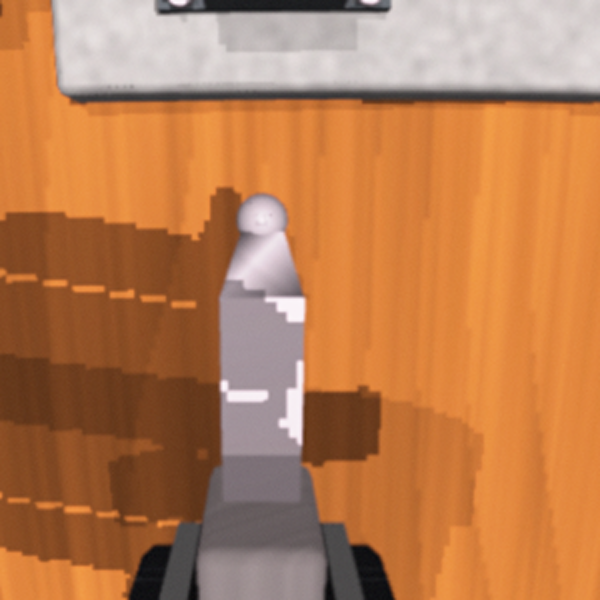

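Run:
```python
from h import *
import pickle
m=pickle.load(open("wrist2.pkl","rb"))
q=lambda a,b,z:np.round(onz("wrist",(150+(a+.5)/2-.5,(b+.5)/2-.5),z,m)*1000,1)
print("nose",q(262,215,.0867),"sh",q(262,300,.0947),"shl/r",q(220,310,.0947),q(304,310,.0947))
print("plate",q(158,10,.026),q(390,10,.026),"board corner",q(62,94,.022),q(590,92,.022))
t=cv2.imread("pics/top2.png");s=cv2.imread("pics/scene2.png")
def c(im,x,y,w,h,k): return cv2.resize(im[y:y+h,x:x+w],None,fx=k,fy=k,interpolation=cv2.INTER_CUBIC)
cv2.imwrite("pics/crop2.png",np.vstack([c(t,210,190,80,60,5),c(s,250,170,80,60,5)]))
```

```text
nose [501.3  39.2  86.7] sh [501.   23.8  94.7] shl/r [493.   22.   94.7] [509.   21.7  94.7]
plate [475.4  90.5  26. ] [535.8  89.4  26. ] board corner [447.4  71.3  22. ] [592.5  69.9  22. ]
```

View pics/crop2.png

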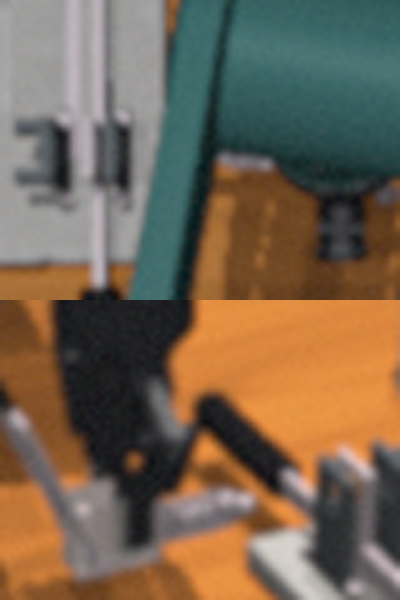

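The crop confirms the pin is held level, pointing at the clevis. Next I'll raise the wrist for a square look at the clevis top.

Request:
jog_arm(
  rows=[
    [[0,0,0.6,0,0,0,0],[0.05,0.1,1.5,0,0,0,0],[0.1,0.4,2.2,0,0,0,0],[0.15,0.7,2.4,0,0,0,0],[0.15,0.8,2.4,0,0,0,0],[0.15,0.8,2.4,0,0,0,0],[0.15,0.8,2.4,0,0,0,0],[0.15,0.8,2.4,0,0,0,0]],
  ],
)

```text
t: 5.8
eef_pos: [0.5033, -0.0108, 0.3282]
orientation: [[0.019, 1.0, -0.003], [1.0, -0.019, 0.0], [0.0, -0.003, -1.0]]
ft_force: [0.0, 0.1, -2.9]
gripper_width: 0.0229
gripper_force: 59.3
```

Run:
```python
from h import *
import pickle
m=camera_model("wrist");im=read_camera("wrist")[:,:,::-1];pickle.dump(m,open("w3.pkl","wb"));cv2.imwrite("pics/w3.png",im)
s=r.state();print(s["t"],np.round(s["eef_pos"],4),np.round(s["orientation"],3).tolist())
cv2.imwrite("pics/w3b.png",cv2.resize(im[:220,170:390],(600,600),interpolation=cv2.INTER_CUBIC))
```

```text
5.85 [ 0.5034 -0.0108  0.3285] [[0.019, 1.0, -0.002], [1.0, -0.019, 0.0], [0.0, -0.002, -1.0]]
```

View pics/w3b.png

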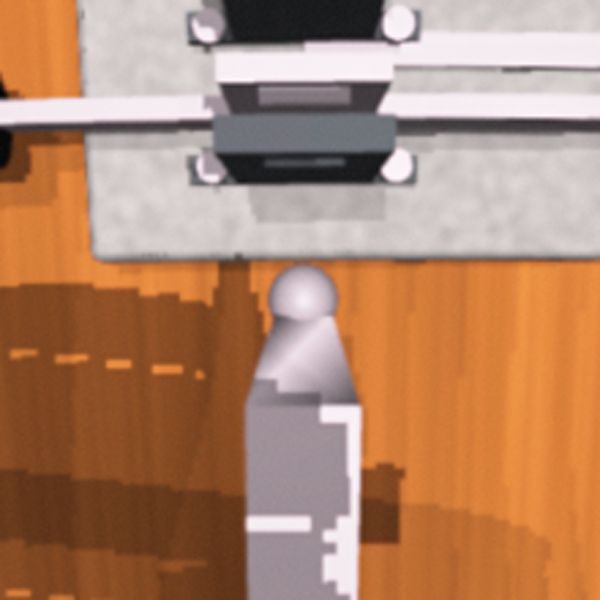

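Run:
```python
from h import *
import pickle
m=pickle.load(open("w3.pkl","rb"));k=600/220
q=lambda a,b,z:np.round(onz("wrist",(170+(a+.5)/k-.5,(b+.5)/k-.5),z,m)*1000,1)
print("front top edge",q(215,152,.096),q(394,152,.096),"back",q(213,115,.096),q(396,115,.096))
print("lug top",q(214,82,.098),q(394,82,.098), "bolts",q(210,167,.027),q(399,167,.027))
za=.3285-.171
print("nose",q(303,297,za),"shank",q(246,410,za+.008),q(361,410,za+.008),q(246,590,za+.008),q(361,590,za+.008))
print("board edge",q(95,257,.022),q(595,257,.022))
```

```text
front top edge [488.1  90.2  96. ] [523.4  89.6  96. ] back [487.9  97.1  96. ] [523.7  96.4  96. ]
lug top [488.5 102.7  98. ] [523.1 102.1  98. ] bolts [480.8  94.5  27. ] [531.   93.6  27. ]
nose [505.   63.6 157.5] shank [496.8  48.7 165.5] [512.8  48.5 165.5] [495.9  22.4 165.5] [512.8  22.1 165.5]
board edge [447.3  72.3  22. ] [586.4  70.1  22. ]
```

Request:
jog_arm(
  rows=[
    [[0.01,0,-0.5,0,0,0,0],[0.01,0,-1.3,0,0,0,0],[0.01,0,-2.0,0,0,0,0],[0.01,0,-2.5,0,0,0,0],[0.01,0.2,-2.57,0,0,0,0],[0.02,0.4,-2.57,0,0,0,0],[0.02,0.5,-2.57,0,0,0,0],[0.02,0.5,-2.57,0,0,0,0],[0.02,0.5,-2.57,0,0,0,0],[0.02,0.5,-2.57,0,0,0,0]],
  ],
)

```text
t: 6.85
eef_pos: [0.5044, 0.0044, 0.2533]
orientation: [[0.018, 1.0, 0.001], [1.0, -0.018, -0.0], [-0.0, 0.001, -1.0]]
ft_force: [0.9, 0.2, -3.3]
gripper_width: 0.0232
gripper_force: 59.3
```

Request:
jog_arm(
  rows=[
    [[-0.015,0,-0.07,0,0,0,0],[-0.015,0,-0.07,0,0,0,0],[-0.015,0,-0.07,0,0,0,0],[-0.015,0,-0.07,0,0,0,0]],
  ],
)

```text
t: 7.25
eef_pos: [0.5038, 0.0043, 0.2505]
orientation: [[0.018, 1.0, -0.0], [1.0, -0.018, -0.0], [-0.0, -0.0, -1.0]]
ft_force: [-0.7, 0.8, -2.4]
gripper_width: 0.0228
gripper_force: 59.3
```

Run:
```python
from h import *
m=camera_model("wrist");im=read_camera("wrist")[:,:,::-1]
s=r.state();print(np.round(s["eef_pos"],4),np.round(s["ft_force"],2))
a=cv2.resize(im[:200,190:370],(540,600),interpolation=cv2.INTER_CUBIC)
cv2.imwrite("pics/w4.png",a)
import pickle;pickle.dump(m,open("w4.pkl","wb"))
```

```text
[0.5038 0.0043 0.2505] [ 0.42  0.12 -2.34]
```

View pics/w4.png

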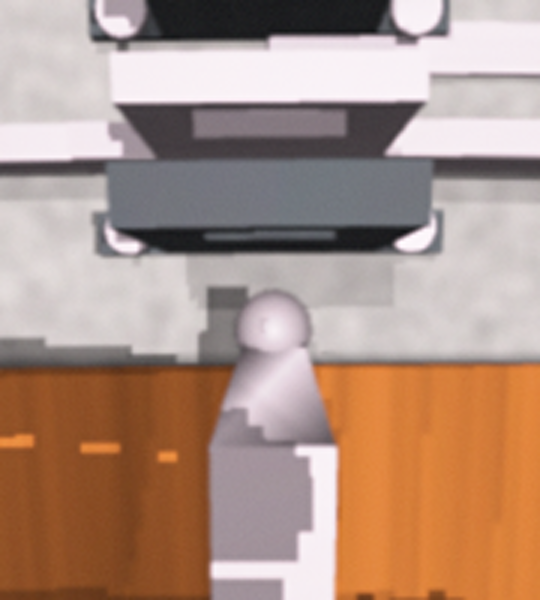

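The clevis top spans columns 107–433 (centre 270) and the nose is at column 273, so the pin is about 0.4 mm too far +x. I'll correct that and feed it in slowly.

Request:
jog_arm(
  rows=[
    [[-0.013,0.05,0.02,0,0,0,0],[-0.013,0.15,0.02,0,0,0,0],[-0.01,0.25,0.02,0,0,0,0],[-0.01,0.35,0.02,0,0,0,0],[-0.006,0.45,0.02,0,0,0,0],[-0.006,0.55,0.02,0,0,0,0],[-0.004,0.65,0.02,0,0,0,0],[0,0.75,0.02,0,0,0,0],[0,0.8,0.02,0,0,0,0],[0,0.8,0.02,0,0,0,0]],
  ],
)

```text
t: 8.3
eef_pos: [0.5038, 0.0286, 0.2511]
orientation: [[0.018, 1.0, 0.0], [1.0, -0.018, -0.0], [-0.0, 0.0, -1.0]]
ft_force: [0.0, 0.7, -2.8]
gripper_width: 0.0232
gripper_force: 59.3
```

Request:
jog_arm(
  rows=[
    [[0,0.06,0,0,0,0,0],[0,0.12,0,0,0,0,0],[0.003,0.18,0,0,0,0,0],[0.004,0.24,0,0,0,0,0],[0.005,0.3,0,0,0,0,0],[0.006,0.36,0,0,0,0,0],[0.007,0.42,0,0,0,0,0],[0.008,0.48,0,0,0,0,0]],
  ],
)

```text
t: 9.1
eef_pos: [0.504, 0.0429, 0.2511]
orientation: [[0.018, 1.0, 0.0], [1.0, -0.018, -0.0], [-0.0, 0.0, -1.0]]
ft_force: [0.3, 0.2, -2.2]
gripper_width: 0.0229
gripper_force: 59.3
```

Request:
jog_arm(
  rows=[
    [[0,0.06,0,0,0,0,0],[0,0.12,0,0,0,0,0],[0.003,0.18,0,0,0,0,0],[0.004,0.24,0,0,0,0,0],[0.005,0.3,0,0,0,0,0],[0.006,0.36,0,0,0,0,0],[0.007,0.42,0,0,0,0,0],[0.008,0.48,0,0,0,0,0]],
  ],
)

```text
t: 9.9
eef_pos: [0.5043, 0.0573, 0.2511]
orientation: [[0.018, 1.0, 0.0], [1.0, -0.018, -0.0], [-0.0, 0.0, -1.0]]
ft_force: [-0.0, 0.4, -2.8]
gripper_width: 0.0231
gripper_force: 59.3
```

Request:
jog_arm(
  rows=[
    [[0,0.05,0,0,0,0,0],[0,0.1,0,0,0,0,0],[0.003,0.15,0,0,0,0,0],[0.004,0.2,0,0,0,0,0],[0.005,0.25,0,0,0,0,0],[0.005,0.3,0,0,0,0,0]],
  ],
)

```text
t: 10.5
eef_pos: [0.5044, 0.0663, 0.2511]
orientation: [[0.018, 1.0, 0.0], [1.0, -0.018, -0.0], [-0.0, 0.0, -1.0]]
ft_force: [0.5, -0.0, -2.7]
gripper_width: 0.023
gripper_force: 59.3
```

Request:
jog_arm(
  rows=[
    [[0,0.03,0,0,0,0,0],[0,0.06,0,0,0,0,0],[0,0.08,0,0,0,0,0]],
  ],
)

```text
t: 10.8
eef_pos: [0.5044, 0.0686, 0.2511]
orientation: [[0.018, 1.0, 0.0], [1.0, -0.018, -0.0], [-0.0, 0.0, -1.0]]
ft_force: [0.9, -1.0, -2.7]
gripper_width: 0.0233
gripper_force: 59.3
```

Request:
jog_arm(
  rows=[
    [[0,0.02,0,0,0,0,0],[0,0.04,0,0,0,0,0],[0,0.04,0,0,0,0,0]],
  ],
)

```text
t: 11.1
eef_pos: [0.5044, 0.0698, 0.2511]
orientation: [[0.018, 1.0, 0.0], [1.0, -0.018, 0.0], [0.0, 0.0, -1.0]]
ft_force: [-0.5, 0.3, -1.4]
gripper_width: 0.0236
gripper_force: 59.3
```

Request:
jog_arm(
  rows=[
    [[0,0.02,0,0,0,0,0],[0,0.04,0,0,0,0,0],[0,0.04,0,0,0,0,0]],
  ],
)

```text
t: 11.4
eef_pos: [0.5044, 0.071, 0.2512]
orientation: [[0.018, 1.0, 0.0], [1.0, -0.018, 0.0], [0.0, 0.0, -1.0]]
ft_force: [0.2, -0.5, -2.5]
gripper_width: 0.023
gripper_force: 59.3
```

Request:
jog_arm(
  rows=[
    [[0,0.02,0,0,0,0,0],[0,0.04,0,0,0,0,0],[0,0.04,0,0,0,0,0]],
  ],
)

```text
t: 11.7
eef_pos: [0.5044, 0.072, 0.2512]
orientation: [[0.018, 1.0, 0.0], [1.0, -0.018, -0.001], [-0.001, 0.0, -1.0]]
ft_force: [-0.4, -0.8, -2.7]
gripper_width: 0.0233
gripper_force: 59.3
```

Request:
jog_arm(
  rows=[
    [[0,0.02,0,0,0,0,0],[0,0.04,0,0,0,0,0],[0,0.04,0,0,0,0,0]],
  ],
)

```text
t: 12.0
eef_pos: [0.5045, 0.0725, 0.2512]
orientation: [[0.018, 1.0, 0.0], [1.0, -0.018, -0.003], [-0.003, 0.0, -1.0]]
ft_force: [-0.5, -6.4, -2.4]
gripper_width: 0.0234
gripper_force: 59.4
```

Request:
jog_arm(
  rows=[
    [[0,0.02,0,0,0,0,0],[0,0.04,0,0,0,0,0],[0,0.04,0,0,0,0,0]],
  ],
)

```text
t: 12.3
eef_pos: [0.5045, 0.0729, 0.2512]
orientation: [[0.019, 1.0, -0.0], [1.0, -0.019, -0.005], [-0.005, -0.0, -1.0]]
ft_force: [-0.4, -8.7, -2.1]
gripper_width: 0.0231
gripper_force: 59.4
```

Request:
jog_arm(
  rows=[
    [[0,0.02,0,0,0,0,0],[0,0.04,0,0,0,0,0],[0,0.04,0,0,0,0,0]],
  ],
)

```text
t: 12.6
eef_pos: [0.5045, 0.0733, 0.2513]
orientation: [[0.019, 1.0, -0.0], [1.0, -0.019, -0.008], [-0.008, -0.0, -1.0]]
ft_force: [-0.8, -12.1, -0.7]
gripper_width: 0.0229
gripper_force: 59.5
```

Run:
```python
from h import *
im=read_camera("wrist")[:,:,::-1]
s=r.state();print(np.round(s["eef_pos"],4),np.round(s["ft_force"],2),np.round(s["ft_torque"],2))
cv2.imwrite("pics/w5.png",cv2.resize(im[40:340,130:430],(600,600),interpolation=cv2.INTER_CUBIC))
cv2.imwrite("pics/w5f.png",im)
```

```text
[0.5045 0.0733 0.2513] [ -1.12 -11.78  -1.55] [-1.82  0.18  0.1 ]
```

View pics/w5.png

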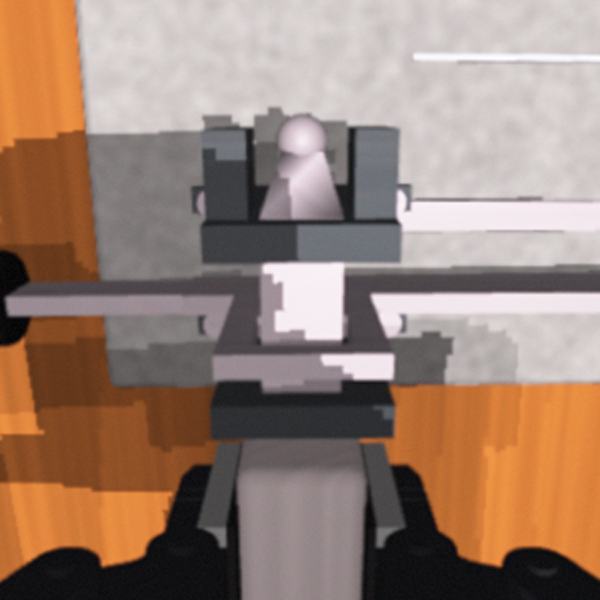

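The shoulder is flush with the near cheek (row about 438) and the nose ball stands out past the ear ends at (302,135). At 12 N with no further travel, the pin is home, so I'll ease off, release and rise.

Request:
jog_arm(
  rows=[
    [[0,-0.03,0,0,0,0,0],[0,-0.04,0,0,0,0,0],[0,-0.04,0,0,0,0,0.2],[0,-0.04,0,0,0,0,0.5],[0,-0.04,0,0,0,0,0.5],[0,-0.04,0,0,0,0,0.5],[0,-0.04,0.3,0,0,0,0.5],[0,-0.04,0.9,0,0,0,0.5],[0,-0.04,1.7,0,0,0,0.5],[0,-0.04,2.6,0,0,0,0.5]],
  ],
)

```text
t: 13.65
eef_pos: [0.5042, 0.0749, 0.3301]
orientation: [[0.018, 1.0, -0.001], [1.0, -0.018, 0.0], [0.0, -0.001, -1.0]]
ft_force: [-0.2, -0.4, -0.4]
gripper_width: 0.0427
gripper_force: 0.0
```

Request:
jog_arm(
  rows=[
    [[0,0,0.9,0,0,0,0.3],[0,0,1.8,0,0,0,0],[0,0,2.5,0,0,0,0],[0,-0.6,2.7,0,0,0,0],[0,-1.5,2.7,0,0,0,0],[0,-2.5,2.7,0,0,0,0],[-0.03,-3.2,2.7,0,0,0,0],[-0.05,-3.5,2.7,0,0,0,0],[-0.05,-3.5,2.7,0,0,0,0]],
  ],
)

```text
t: 14.55
eef_pos: [0.5029, -0.031, 0.4107]
orientation: [[0.02, 1.0, 0.001], [1.0, -0.02, 0.0], [0.0, 0.001, -1.0]]
ft_force: [-0.7, 0.4, -0.4]
gripper_width: -0.0001
gripper_force: 0.0
```

Run:
```python
from h import *
import pickle
m=camera_model("wrist");im=read_camera("wrist")[:,:,::-1];pickle.dump(m,open("w6.pkl","wb"))
sc=read_camera("scene")[:,:,::-1]
s=r.state();print(s["t"],np.round(s["eef_pos"],4),np.round(s["ft_force"],2))
a=im[100:420,100:460];b=cv2.resize(sc[140:260,240:360],(440,440),interpolation=cv2.INTER_CUBIC)
out=np.zeros((440,800,3),np.uint8);out[:320,:360]=a;out[:,360:]=b
cv2.imwrite("pics/w6.png",out)
P=np.array([.5036,.0513,.080])
print(proj("wrist",[P,P+[0,-.05,.109]],m).round(),proj("scene",[P,P+[0,-.05,.109]]).round())
```

```text
14.65 [ 0.5029 -0.0298  0.4105] [ 0.25  0.63 -0.75]
[[278.  94.]
 [279. 184.]] [[303. 211.]
 [288. 180.]]
```

View pics/w6.png

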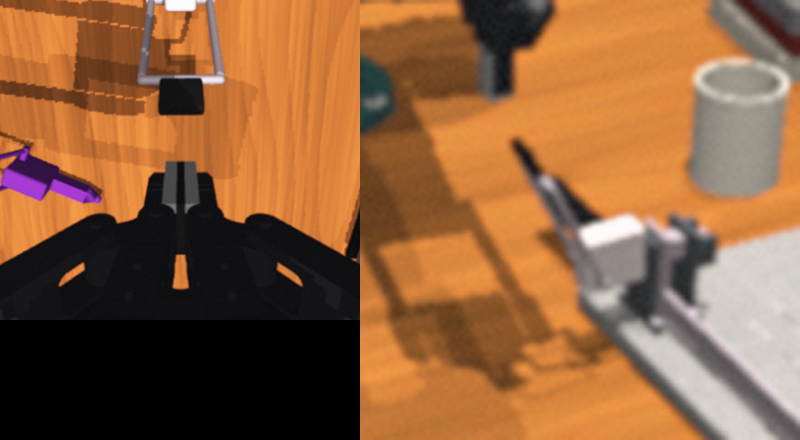

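The picture shows the pin staying in the clevis, with the ring open and its tab at full-frame (281,196) ahead of the shut fingers. I'll check numerically that the head has not slid back.

Run:
```python
from h import *
import pickle
m=pickle.load(open("w6.pkl","rb"));o=cv2.imread("pics/w6.png")[:320,:360].astype(int)
print("col180 rows0-20",o[:20,175:186].mean(1).round().astype(int).tolist())
tab=(o.max(2)<45)[60:130,140:220];ys,xs=np.where(tab);print("tab",xs.min()+240,xs.max()+240,ys.min()+160,ys.max()+160)
for row in (105,108,110,112): print(row,np.round(onz("wrist",(280,row),.110,m)*1000,1))
for row in (178,214): print(row,np.round(onz("wrist",(281,row),.185,m)*1000,1))
im=read_camera("wrist")[:,:,::-1].astype(int)
print("col280", [(i,im[i,276:285].mean(0).round().astype(int).tolist()) for i in range(40,120,2)])
```

```text
col180 rows0-20 [[253, 251, 251], [253, 251, 251], [253, 251, 251], [253, 251, 251], [253, 251, 251], [253, 251, 251], [253, 251, 251], [253, 251, 251], [250, 249, 251], [241, 240, 246], [209, 208, 225], [124, 139, 179], [61, 112, 190], [53, 116, 201], [54, 117, 203], [53, 116, 202], [54, 115, 199], [52, 114, 197], [53, 113, 197], [55, 118, 203]]
tab 259 302 179 213
105 [505.1  42.8 110. ]
108 [505.   40.7 110. ]
110 [505.   39.2 110. ]
112 [505.   37.7 110. ]
178 [504.8   3.7 185. ]
214 [504.4 -18.  185. ]
col280 [(40, [126, 117, 115]), (42, [137, 132, 142]), (44, [245, 244, 250]), (46, [253, 251, 251]), (48, [253, 251, 251]), (50, [253, 251, 251]), (52, [253, 251, 251]), (54, [253, 251, 251]), (56, [253, 251, 251]), (58, [253, 251, 251]), (60, [253, 251, 251]), (62, [253, 251, 251]), (64, [253, 251, 251]), (66, [253, 251, 251]), (68, [253, 251, 251]), (70, [253, 251, 251]), (72, [253, 251, 251]), (74, [253, 251, 251]), (76, [253, 251, 251]), (78, [253, 251, 251]), (80, [253, 251, 251]), (82, [253, 251, 251]), (84, [253, 251, 251]), (86, [253, 251, 251]), (88, [253, 251, 251]), (90, [253, 251, 251]), (92, [253, 251, 251]), (94, [253, 251, 251]), (96, [253, 251, 251]), (98, [253, 251, 251]), (100, [253, 251, 251]), (102, [253, 251, 251]), (104, [253, 251, 251]), (106, [253, 251, 251]), (108, [253, 251, 251]), (110, [250, 248, 251]), (112, [195, 195, 215]), (114, [57, 116, 200]), (116, [55, 120, 207]), (118, [55, 119, 206])]
```

Request:
jog_arm(
  rows=[
    [[0.02,-0.2,0,0,0,0,0],[0.03,-0.2,-0.4,0,0,0,0],[0.03,-0.2,-1.0,0,0,0,0],[0.03,-0.2,-1.6,0,0,0,0],[0.03,-0.2,-1.95,0,0,0,0],[0.03,-0.2,-1.95,0,0,0,0],[0.03,-0.2,-1.95,0,0,0,0]],
  ],
)

```text
t: 15.4
eef_pos: [0.5039, -0.0363, 0.3517]
orientation: [[0.018, 1.0, 0.0], [1.0, -0.018, 0.0], [0.0, 0.0, -1.0]]
ft_force: [0.1, -0.6, 0.2]
gripper_width: -0.0
gripper_force: 0.0
```

Request:
jog_arm(
  rows=[
    [[0,0.2,0,0,0,0,0],[0.01,0.4,0,0,0,0,0],[0.01,0.6,0.05,0,0,0,0],[0.02,0.8,0.1,0,0,0,0],[0.02,1.0,0.2,0,0,0,0],[0.02,1.2,0.25,0,0,0,0]],
  ],
)

```text
t: 16.0
eef_pos: [0.5045, 0.0002, 0.3597]
orientation: [[0.018, 1.0, 0.001], [1.0, -0.018, -0.0], [-0.0, 0.001, -1.0]]
ft_force: [-0.2, 0.0, 0.9]
gripper_width: -0.0002
gripper_force: 0.2
```

Request:
jog_arm(
  rows=[
    [[0.01,0.3,0.1,0,0,0,0],[0.01,0.6,0.18,0,0,0,0],[0.02,0.9,0.25,0,0,0,0],[0.02,1.13,0.28,0,0,0,0],[0.03,1.4,0.28,0,0,0,0],[0.03,1.65,0.28,0,0,0,0],[0.04,1.9,0.27,0,0,0,0],[0.04,2.15,0.25,0,0,0,0],[0.04,2.15,0.25,0,0,0,0]],
  ],
)

```text
t: 16.9
eef_pos: [0.5056, 0.065, 0.3664]
orientation: [[0.017, 1.0, -0.0], [1.0, -0.017, 0.0], [0.0, -0.0, -1.0]]
ft_force: [-0.3, 0.1, 0.4]
gripper_width: -0.0002
gripper_force: 0.2
```

Run:
```python
from h import *
m=camera_model("wrist");im=read_camera("wrist").astype(int)
s=r.state();print(np.round(s["eef_pos"],4),np.round(s["ft_force"],2))
# expected tab corner pixels at several phi; darkness there
for ph in (-27,-10,0,10,15,20):
    a=np.radians(ph);P=np.array([.504,.049,.079])
    pts=[P+[0,rho*np.sin(a),rho*np.cos(a)] for rho in (104.5e-3,.1195,.130)]
    q=proj("wrist",pts,m).round().astype(int);print(ph,q.tolist(),[im[min(max(v,0),419),u].tolist() for u,v in q])
o=im[:,280];d=np.where(im[:,200:360].max(2).min(1)<40)[0];print(d[:60])
print([(i,im[i,292].tolist()) for i in range(100,260,6)])
```

```text
[0.5056 0.0645 0.3665] [ 0.26 -0.9   0.84]
-27 [[278, 357], [279, 383], [279, 403]] [[214, 126, 57], [218, 127, 57], [16, 15, 18]]
-10 [[277, 324], [277, 347], [277, 366]] [[23, 22, 24], [20, 20, 20], [210, 121, 55]]
0 [[277, 296], [276, 313], [276, 327]] [[16, 15, 15], [44, 40, 40], [19, 18, 17]]
10 [[276, 262], [275, 271], [275, 279]] [[17, 17, 15], [70, 68, 70], [71, 69, 70]]
15 [[276, 243], [275, 248], [275, 252]] [[12, 11, 12], [13, 10, 12], [21, 19, 19]]
20 [[275, 225], [275, 225], [274, 225]] [[150, 138, 139], [150, 138, 139], [149, 135, 137]]
[114 115 162 163 164 165 166 167 240 241 242 243 244 245 246 247 248 249
 250 251 252 253 254 255 256 257 258 259 260 261 262 263 264 265 266 267
 268 269 270 271 272 273 274 275 276 277 278 279 280 281 282 283 284 285
 286 287 288 289 290 291]
[(100, [95, 90, 91]), (106, [97, 93, 94]), (112, [82, 79, 81]), (118, [108, 112, 119]), (124, [107, 112, 117]), (130, [180, 174, 173]), (136, [189, 183, 181]), (142, [75, 67, 71]), (148, [119, 108, 113]), (154, [244, 235, 240]), (160, [183, 166, 176]), (166, [28, 29, 30]), (172, [105, 111, 114]), (178, [102, 100, 102]), (184, [235, 221, 224]), (190, [249, 249, 251]), (196, [188, 172, 174]), (202, [148, 135, 136]), (208, [146, 132, 135]), (214, [146, 134, 134]), (220, [142, 129, 129]), (226, [145, 131, 134]), (232, [227, 210, 212]), (238, [221, 203, 204]), (244, [10, 10, 10]), (250, [17, 14, 16]), (256, [20, 19, 18])]
```

Request:
jog_arm(
  rows=[
    [[0,0.25,-0.06,0,0,0,0],[0.01,0.5,-0.13,0,0,0,0],[0.01,0.75,-0.22,0,0,0,0],[0.01,0.98,-0.33,0,0,0,0],[0.02,1.27,-0.5,0,0,0,0],[0.02,1.56,-0.68,0,0,0,0],[0.02,1.83,-0.88,0,0,0,0],[0.03,2.1,-1.14,0,0,0,0],[0.03,2.34,-1.4,0,0,0,0],[0.03,2.56,-1.67,0,0,0,0]],
  ],
)

```text
t: 17.95
eef_pos: [0.5065, 0.1415, 0.3157]
orientation: [[0.018, 1.0, -0.0], [1.0, -0.018, -0.0], [-0.0, -0.0, -1.0]]
ft_force: [-1.0, -1.3, 1.3]
gripper_width: 0.0005
gripper_force: 0.3
```

Request:
jog_arm(
  rows=[
    [[0,0.14,-0.21,0,0,0,0],[0,0.28,-0.44,0,0,0,0],[0,0.41,-0.68,0,0,0,0],[0,0.53,-0.92,0,0,0,0],[0,0.6,-1.1,0,0,0,0],[0,0.67,-1.25,0,0,0,0],[0,0.72,-1.37,0,0,0,0],[0,0.75,-1.48,0,0,0,0],[0,0.75,-1.48,0,0,0,0]],
  ],
)

```text
t: 18.85
eef_pos: [0.5065, 0.1635, 0.2717]
orientation: [[0.018, 1.0, -0.0], [1.0, -0.018, 0.0], [0.0, -0.0, -1.0]]
ft_force: [0.2, 0.3, 1.1]
gripper_width: -0.0
gripper_force: 0.3
```

Request:
jog_arm(
  rows=[
    [[0,0.02,-0.06,0,0,0,0],[0,0.03,-0.12,0,0,0,0],[0,0.03,-0.18,0,0,0,0],[0,0.03,-0.24,0,0,0,0],[0,0.03,-0.28,0,0,0,0],[0,0.03,-0.28,0,0,0,0]],
  ],
)

```text
t: 19.45
eef_pos: [0.5065, 0.1643, 0.2635]
orientation: [[0.018, 1.0, -0.0], [1.0, -0.018, 0.0], [0.0, -0.0, -1.0]]
ft_force: [0.8, 0.6, 1.1]
gripper_width: -0.0001
gripper_force: 0.4
```

Request:
jog_arm(
  rows=[
    [[0,0,-0.03,0,0,0,0],[0,0,-0.06,0,0,0,0],[0,0,-0.06,0,0,0,0]],
  ],
)

```text
t: 19.75
eef_pos: [0.5066, 0.1643, 0.262]
orientation: [[0.018, 1.0, 0.0], [1.0, -0.018, 0.0], [0.0, 0.0, -1.0]]
ft_force: [0.3, 0.2, 0.5]
gripper_width: 0.0003
gripper_force: 0.5
```

Request:
jog_arm(
  rows=[
    [[0,0,-0.03,0,0,0,0],[0,0,-0.06,0,0,0,0],[0,0,-0.06,0,0,0,0]],
  ],
)

```text
t: 20.05
eef_pos: [0.5067, 0.1645, 0.2607]
orientation: [[0.018, 1.0, 0.001], [1.0, -0.018, 0.001], [0.001, 0.001, -1.0]]
ft_force: [-0.6, 2.9, 3.6]
gripper_width: -0.0001
gripper_force: 1.8
```

Request:
jog_arm(
  rows=[
    [[0,0,-0.03,0,0,0,0],[0,0,-0.06,0,0,0,0],[0,0,-0.06,0,0,0,0]],
  ],
)

```text
t: 20.35
eef_pos: [0.5067, 0.1646, 0.2595]
orientation: [[0.018, 1.0, 0.002], [1.0, -0.018, 0.001], [0.001, 0.002, -1.0]]
ft_force: [-1.8, 2.3, 6.6]
gripper_width: -0.0001
gripper_force: 3.1
```

Request:
jog_arm(
  rows=[
    [[0,0,-0.03,0,0,0,0],[0,0,-0.05,0,0,0,0],[0,0,-0.05,0,0,0,0]],
  ],
)

```text
t: 20.65
eef_pos: [0.5067, 0.1648, 0.2584]
orientation: [[0.018, 1.0, 0.002], [1.0, -0.018, 0.002], [0.002, 0.002, -1.0]]
ft_force: [-2.1, 2.3, 7.3]
gripper_width: -0.0001
gripper_force: 3.8
```

Contact with the nose; pressing on in small steps.

Request:
jog_arm(
  rows=[
    [[0,0,-0.03,0,0,0,0],[0,0,-0.05,0,0,0,0],[0,0,-0.05,0,0,0,0]],
  ],
)

```text
t: 20.95
eef_pos: [0.5067, 0.165, 0.2564]
orientation: [[0.018, 1.0, 0.002], [1.0, -0.018, 0.002], [0.003, 0.002, -1.0]]
ft_force: [-1.7, 3.8, 5.9]
gripper_width: -0.0001
gripper_force: 2.8
```

Request:
jog_arm(
  rows=[
    [[0,0,-0.03,0,0,0,0],[0,0,-0.05,0,0,0,0],[0,0,-0.05,0,0,0,0]],
  ],
)

```text
t: 21.25
eef_pos: [0.5064, 0.164, 0.2532]
orientation: [[0.018, 1.0, -0.001], [1.0, -0.018, -0.001], [-0.001, -0.001, -1.0]]
ft_force: [-0.5, 0.5, 1.0]
gripper_width: -0.0
gripper_force: 0.4
```

Request:
jog_arm(
  rows=[
    [[0,0,-0.02,0,0,0,0],[0,0,-0.04,0,0,0,0],[0,0,-0.04,0,0,0,0]],
  ],
)

```text
t: 21.55
eef_pos: [0.5064, 0.164, 0.2521]
orientation: [[0.019, 1.0, -0.001], [1.0, -0.019, -0.001], [-0.001, -0.001, -1.0]]
ft_force: [-0.4, -0.0, 1.0]
gripper_width: -0.0
gripper_force: 0.2
```

Request:
jog_arm(
  rows=[
    [[0,0,-0.02,0,0,0,0],[0,0,-0.04,0,0,0,0],[0,0,-0.06,0,0,0,0],[0,0,-0.06,0,0,0,0]],
  ],
)

```text
t: 21.95
eef_pos: [0.5065, 0.1642, 0.2507]
orientation: [[0.018, 1.0, -0.0], [1.0, -0.018, -0.0], [-0.0, -0.0, -1.0]]
ft_force: [-0.0, -0.9, 0.9]
gripper_width: -0.0
gripper_force: 0.4
```

Request:
jog_arm(
  rows=[
    [[0,0,-0.02,0,0,0,0],[0,0,-0.04,0,0,0,0],[0,0,-0.04,0,0,0,0]],
  ],
)

```text
t: 22.25
eef_pos: [0.5065, 0.1643, 0.2495]
orientation: [[0.018, 1.0, -0.0], [1.0, -0.018, -0.0], [-0.0, -0.0, -1.0]]
ft_force: [-1.1, -0.3, 1.1]
gripper_width: -0.0003
gripper_force: 0.4
```

Request:
jog_arm(
  rows=[
    [[0,0,0.3,0,0,0,0],[0,0,0.9,0,0,0,0],[0,0,1.7,0,0,0,0],[0,0,2.6,0,0,0,0],[0,-0.5,3.4,0,0,0,0],[0,-1.0,4.0,0,0,0,0],[0,-1.3,4.2,0,0,0,0],[0,-1.3,4.2,0,0,0,0],[0,-1.3,4.2,0,0,0,0]],
  ],
)

```text
t: 23.15
eef_pos: [0.5063, 0.1254, 0.3747]
orientation: [[0.019, 1.0, -0.002], [1.0, -0.019, 0.0], [0.0, -0.002, -1.0]]
ft_force: [-0.5, 0.2, 0.3]
gripper_width: -0.0002
gripper_force: 0.0
```

Run:
```python
from h import *
m=camera_model("wrist");im=read_camera("wrist").astype(int)
cv2.imwrite("pics/end.png",im[:,:,::-1])
s=r.state();print(s["t"],np.round(s["eef_pos"],4),np.round(s["ft_force"],2))
P=np.array([.504,.049,.080]);ax=np.array([.018,1,0])
for n,p in [("bar",P+ax*.1045),("tab in",P+ax*.110-[0,0,.003]),("tab",P+ax*.1195-[0,0,.003]),("tab out",P+ax*.130-[0,0,.003]),("beyond",P+ax*.139-[0,0,.06]),("L arm",P+ax*.07+[-.024,0,0]),("R arm",P+ax*.07+[.024,0,0])]:
    u,v=proj("wrist",[p],m)[0].round().astype(int);print(n,u,v,im[v,u].tolist() if 0<=v<420 else None)
u=proj("wrist",[P+ax*.1195],m)[0].round().astype(int)[0]
dark=(im.max(2)<50);k,_,st,ce=cv2.connectedComponentsWithStats(dark.astype(np.uint8))
for i in range(1,k):
    if st[i,4]>150: print(st[i],ce[i].round(), np.round(onz("wrist",ce[i],.077,m),4))
```

```text
23.2 [0.5063 0.1255 0.3742] [ 0.39  0.28 -0.14]
bar 279 167 [166, 149, 159]
tab in 279 159 [40, 36, 36]
tab 279 147 [41, 38, 39]
tab out 279 133 [28, 28, 25]
beyond 279 117 [205, 199, 198]
L arm 249 210 [106, 95, 101]
R arm 309 209 [108, 97, 102]
[ 262  133   34   33 1081] [278. 149.] [0.5059 0.1668 0.077 ]
[256 174  48  35 687] [281. 197.] [0.507 0.129 0.077]
[  87  199  113   28 2958] [143. 213.] [0.3946 0.1176 0.077 ]
[258 238  44  14 249] [273. 243.] [0.5001 0.0889 0.077 ]
[    8   262   545   158 39320] [280. 372.] [ 0.5035 -0.046   0.077 ][ WARN:0@0.809] global loadsave.cpp:1063 imwrite_ Unsupported depth image for selected encoder is fallbacked to CV_8U.
```

```bash
python3 -c "
from rig import r
print(r.job_done())"
```

```text
the job is handed in; nothing more can be done
None
```

The blade arm is locked and the job handed in at about 23 s: the pin was pushed home (12 N at the shoulder), the ring snapped over the nose at about 7 N and its tab still sat 77 mm beyond the shoulder after I let go, and the mug, stapler and stamp were not touched.

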